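# Free the jammed sample tube and cover the rack

## Task

The purple-capped tube has jammed half-way into the transport rack by its rucked label; work it out by twisting it back and forth while pulling lightly, so that the rack stays down on the bench and the other tubes stay in it, and stand it cap up in the yellow cup without letting it fall. Then set the blue cover on the rack, both guide pins through its holes and fully down on the two shoulders, without dropping it; leave the rack where it stands and the other things on the bench alone.

Things in the scene. Friction and masses are not known exactly. Their poses are not given: they have to be found in the camera images.
- rack: White tube rack, loose on the bench, 80 mm deep (its x) by 200 mm long (its y), about 0.85 kg with its tubes; origin at the centre of its underside, z up. Two rows of four square 17 mm openings at x = +-17 mm, y = -45, -15, 15, 45 mm. It only stands there: a straight pull of 5 to 8 N on a stuck tube tips or lifts it.
- rack_top (a point): Centre of the top of the rack's white plate with the openings, 72 mm above its underside. Tubes stand inside on a floor 6 mm above the bench. In each opening a sprung steel leaf clip, 52 to 66 mm above the bench, presses on a tube thicker than 14 mm.
- rack_seat (a point): Where the centre of the cover's underside sits when the cover is fully home: on the rack's centre line, 115 mm above its underside, level with the flat shoulders on top of the two white end posts (each 20 x 16 mm, at y = -85 and +85 mm); axes as the rack's.
- pin_a (a point): Top of the steel guide pin on the post at the rack's -y end (x = 0, y = -85 mm, 143.5 mm above the rack's underside). The pin is 10 mm thick, rises 28.5 mm from the shoulder and narrows to 4 mm over its last 7 mm.
- pin_b (a point): Top of the like guide pin at the rack's +y end (y = +85 mm).
- tube_purple: The jammed tube: clear, 13 mm, 106 mm long over all, 15 g, purple cap 16.5 mm in diameter and 20 mm tall, a rucked white label that makes it 15.2 mm thick from 12 to 62 mm above its bottom; origin at the centre of its bottom, z towards the cap. In any of the five filled openings, upright, 35 mm higher than the other tubes: bottom 41 mm, cap 127 to 147 mm above the bench.
- tube_purple_cap (a point): On the axis of the purple tube, inside its cap, 97 mm above its bottom. The clip holds the label with 9 to 13 N of friction whichever way it slides. While the tube is being turned (0.08 N m) it creeps up under 2 to 4 N, 2 to 3 mm in a turn of 1.4 rad; pull faster and the rack comes along. Risen 13 mm it is clear of the clip; 31 mm and it is out of the rack.
- cover: Blue hold-down cover of the rack: a plate 74 mm (its x) by 196 mm (its y), 6 mm thick, lying flat on the bench, 0.16 kg, with two 13 mm holes through it on its centre line at y = -85 and +85 mm, and a grey bar handle in the middle. Origin at the centre of the plate's underside. It fits either way round.
- cover_grip (a point): Middle of the grey bar handle, 33 mm above the cover's underside; the handle is 14 mm thick (x), 70 mm long (y) and ends 46 mm above the underside.
- cup: Open yellow cup for tubes to be relabelled, mouth 80 mm across outside, 75 mm tall, wall 3 mm, 0.13 kg, loose; a little narrower at the foot. Origin at the centre of its underside.
- cup_in (a point): Centre of the cup's inner floor.
- tube_red: Sample tube with a red cap, standing loosely and fully home in the rack (13 mm thick, 106 mm long, cap 16.5 mm, top of the cap 112 mm above the bench); origin at the centre of its bottom. Stays where it is.
- tube_green: Sample tube with a green cap, standing loosely and fully home in the rack (13 mm thick, 106 mm long, cap 16.5 mm, top of the cap 112 mm above the bench); origin at the centre of its bottom. Stays where it is.
- tube_gold: Sample tube with a gold cap, standing loosely and fully home in the rack (13 mm thick, 106 mm long, cap 16.5 mm, top of the cap 112 mm above the bench); origin at the centre of its bottom. Stays where it is.
- tube_blue: Sample tube with a light blue cap, standing loosely and fully home in the rack (13 mm thick, 106 mm long, cap 16.5 mm, top of the cap 112 mm above the bench); origin at the centre of its bottom. Stays where it is.
- sanitiser: Bystander: clear pale-blue pump bottle, 60 mm wide, 160 mm tall; origin on its underside. Stays where it is.
- wipes: Bystander: white round canister with blue lid, 80 mm wide, 125 mm tall; origin on its underside. Stays where it is.
- tape_roll: Bystander: cream roll of tape lying flat, 84 mm wide, 18 mm high; origin on its underside. Stays where it is.
- marker: Bystander: black marker pen with blue cap, 140 mm long, 12 mm thick, lying on the bench; origin on its underside. Stays where it is.
- label_tray: Bystander: small grey open tray, 110 x 75 x 30 mm; origin on its underside. Stays where it is.
- forceps_dish: Bystander: steel instrument dish with forceps, 100 x 190 x 28 mm; origin on its underside. Stays where it is.
There are look-alikes about, which are no part of the job. Of the things that look like the cover, take the one that is farthest to the robot's left at the start.

How it is judged (in metres and radians):
On the way, in this order (a step that is already met when the one before it is completed fails the run):
1. the purple tube is drawn right out of the rack, the rack standing on the bench (z of tube_purple in the frame of rack above 0.073 m and height (world z) of rack below 0.004 m), for 0.1 s.
2. the purple tube stands in the cup, let go (horizontal distance between tube_purple and cup_in below 0.04 m and height (world z) of tube_purple below 0.03 m and angle between tube_purple's own z axis and vertical below 0.9 rad and contact force between tube_purple and the fingers below 0.05 N), for 0.2 s.
At the end, for the whole second after the job is handed in: Purple tube cap up in the upright cup; cover on the rack's shoulders (within 2.5 mm in height, 5 mm off centre, 0.06 rad of turn); rack flat on the bench within 40 mm of its start, the other four tubes home in it (bottoms under 14 mm above its underside); all at rest (horizontal distance between tube_purple and cup_in below 0.04 m and height (world z) of tube_purple below 0.03 m and angle between tube_purple's own z axis and vertical below 0.9 rad and z of each of tube_red, tube_green, tube_gold, tube_blue in the frame of rack below 0.014 m and horizontal distance between cover and rack_seat below 0.005 m and angle between the y axis of cover and the y axis of rack, either way round below 0.06 rad and angle between the z axis of cover and the z axis of rack, either way round below 0.03 rad and z of cover in the frame of rack_seat between -0.003 and 0.0025 m and height (world z) of rack below 0.004 m and angle between rack's own z axis and vertical below 0.03 rad and distance of rack from where it was at the start of the episode below 0.04 m and angle between cup's own z axis and vertical below 0.1 rad and linear speed of tube_purple below 0.03 m/s and linear speed of each of cover, rack below 0.02 m/s); the robot touches nothing.
It fails at once if the rack is lifted off the bench (8 mm) or tipped (0.1 rad) (height (world z) of rack above 0.008 m or angle between rack's own z axis and vertical above 0.1 rad).
It fails at once if another tube is drawn up (over 20 mm) (z of any of tube_red, tube_green, tube_gold, tube_blue in the frame of rack above 0.026 m).
It fails at once if the purple tube (0.75 m/s) or the cover (0.5 m/s) falls freely ((linear speed of tube_purple above 0.75 m/s and contact force between tube_purple and the fingers below 0.01 N) or (linear speed of cover above 0.5 m/s and contact force between cover and the fingers below 0.01 N)).
It fails at once if the cup is tipped (0.5 rad) (angle between cup's own z axis and vertical above 0.5 rad).
It fails at once if a bystander is pushed over 40 mm (distance of any of sanitiser, wipes, tape_roll, marker, label_tray, forceps_dish from where it was at the start of the episode above 0.04 m).
It also fails if it takes over 67 s, if anything falls off the work surface, if the arm or the gripper's body presses on something with over 40 N, if the wrist force passes 120 N, or if a joint passes its speed limit or range.

## Robot

A 6-joint arm with a two-finger parallel gripper is mounted at the origin on the work surface. World frame = base frame: x ahead of the robot, y to its left, z up, the work surface at z = 0. Lengths are in mm, angles in rad, forces in N, time in s.
With the tool pointing down it reaches from about 275 to 750 mm from the base axis. Payload 10.2 kg.
Tool frame: the origin (TCP) lies at the very end of the fingers, on their centre line; the grasp point (between the pads) lies 19 mm behind it; z points along the fingers, y is the line along which they close (so a half turn about z gives the same grasp; the last joint's range is limited). The gripper opens to 85 mm and grips with 20 to 120 N. Pads are 22 mm wide; open, the fingers measure 114 mm over their backs; the gripper's body (76 mm by 85 mm) begins 54 mm behind the grasp point. The pads swing forward as they close: fully open they stand 13 mm farther back than shut.
Start: joints at [-1.503, 0.313, 1.498, -0, 1.331, -0.223], TCP at [150.514, -502.968, 231.294] pointing down, gripper open.
Joint ranges: [-2.94, 2.94], [-0.97, 2.17], [0.19, 2.56], [-1.23, 4.37], [0.02, 3.11], [-2.88, 2.88]. Speed limits (rad/s): [2.39, 2.39, 3.01, 3.14, 3.14, 3.14].

## Interface

Orientations are given as a unit quaternion [w, x, y, z].
In Python, from rig import ctrl gives the robot as it stands.
- The arm moves only by the shell command python3 -m inch 'ROWS' [OPENING] [FORCE]. ROWS is text: rows parted by semicolons, each of 6 numbers parted by spaces: the shift along the tool's x, y, z in mm, then the turn, a rotation vector about the tool's x, y, z in units of 6 degrees (1.0 is 6 degrees). A call has exactly 10 rows; each row shifts and turns the commanded pose from where the row before left it, along the tool's axes as they then stand; what a row does not reach is not made up. A row lasts 1/12 s, in which the tool goes at most 41.7 mm and 7.16 degrees, less where a joint would pass 70% of its speed; a pose out of reach is approached as far as the arm can. A call with a gripper value outside its range is refused whole. OPENING is the opening, from 0 (shut) to 1 (fully open), set as the call begins (- or left out, the last holds). The fingers move at their own pace and stop on an object; FORCE is the grip in N (left out, the last holds). Time passes only in rows, so rows that do not move let the fingers close, or fill a call up. It gives the time, the measured TCP pose, the force, the opening and the grip force at its end, in the units of the state.
- ctrl.sense(): the state, without advancing time (a new reading comes with each control period).
- ctrl.capture(name): name is "side" or "top"; returns a dict with "image" (480x640x3 uint8, red, green, blue), "intrinsics" (3x3 intrinsics, pixels), "rvec" (rotation vector, rad) and "tvec" (3), from world to camera coordinates, as OpenCV has them. Camera axes: x right, y down, z forward; pixel columns grow to the right and rows downward; lengths in mm; the calibration is good to about 2 mm. A picture is of the moment at which its call begins. There is no depth.
- ctrl.finish_job(): hands the job in; it is judged then, once.
The state is a dict: "time_s": time; "joints": joint angles; "dq": joint speeds; "tau": joint torques, N m; "eef_pos": TCP position; "ee_rot": TCP orientation; "force": force on the tool from outside, world axes, zero at the start; "wrist_torque": the same for the moment, N m; "grip_width": opening from 0.0 (shut) to 1.0 (fully open); "grip_force": force on a finger pad.
Only numpy, scipy, OpenCV 4.12 (cv2) and the standard library are available. Lean on these libraries where they do the work, as an engineer would, in place of code of your own. Each camera call takes 0.05 s, during which the arm holds its last target. There are 200 camera calls.

## Working session

There is one attempt and no reset: what is moved stays moved. The work goes in short steps, Python scripts to look and compute and a shell command to move; the robot and the scene stay as the last step left them, time stands still between calls to the robot, and variables do not carry over. Pictures are saved under pics/ and viewed, at most 10 in all, crops included, and the job is handed in when it is done.

```bash
mkdir -p pics; ls
cat > h.py <<'E'
import numpy as np,cv2
from rig import ctrl
from scipy.spatial.transform import Rotation as R
def cap(n,f):
    d=ctrl.capture(n); np.savez('pics/'+f+'.npz',**d); cv2.imwrite('pics/'+f+'.png',d['image'][:,:,::-1]); return d
def crop(f,x0,y0,x1,y1,s,out):
    im=cv2.imread('pics/'+f+'.png')[y0:y1,x0:x1]; cv2.imwrite('pics/'+out+'.png',cv2.resize(im,None,fx=s,fy=s,interpolation=cv2.INTER_CUBIC))
def ray(f,u,v,z):
    d=np.load('pics/'+f+'.npz'); Rm=cv2.Rodrigues(d['rvec'])[0]; t=d['tvec'].ravel()
    r=Rm.T@np.linalg.inv(d['intrinsics'])@[u,v,1]; c=-Rm.T@t
    return (c+r*(z-c[2])/r[2]).round(1)
def proj(f,p):
    d=np.load('pics/'+f+'.npz'); return cv2.projectPoints(np.float64([p]),d['rvec'],d['tvec'],d['intrinsics'],None)[0].ravel().round(1)
E
python3 - <<'E'
from h import *
a=cap('top','t0');b=cap('side','s0')
cv2.imwrite('pics/both.png',cv2.resize(a['image'][:,:,::-1],(800,600),interpolation=cv2.INTER_CUBIC))
s=ctrl.sense();print(s)
E
```

```text
pics
{'time_s': 0.1, 'joints': array([-1.50340268e+00,  3.13370977e-01,  1.49835235e+00, -4.69509736e-06,
        1.33103712e+00, -2.23395653e-01]), 'dq': array([-0.00032911,  0.00034119, -0.00284071,  0.00062903, -0.00172815,
       -0.00128765]), 'tau': array([ 4.43584897e-03, -4.12898648e+01, -2.60141337e+01, -6.80421044e-05,
        3.00045765e-03, -1.29939153e-05]), 'eef_pos': array([ 150.49499522, -502.72039838,  230.80741716]), 'ee_rot': array([-5.82297826e-04,  9.89448555e-01,  1.44883457e-01,  4.32251265e-05]), 'force': array([ 0.17451452,  0.4130126 , -0.64353353]), 'wrist_torque': array([ 0.02517973, -0.02395587, -0.00702783]), 'grip_force': 0.0, 'grip_width': 0.9997429834361681}
```

View pics/t0.png

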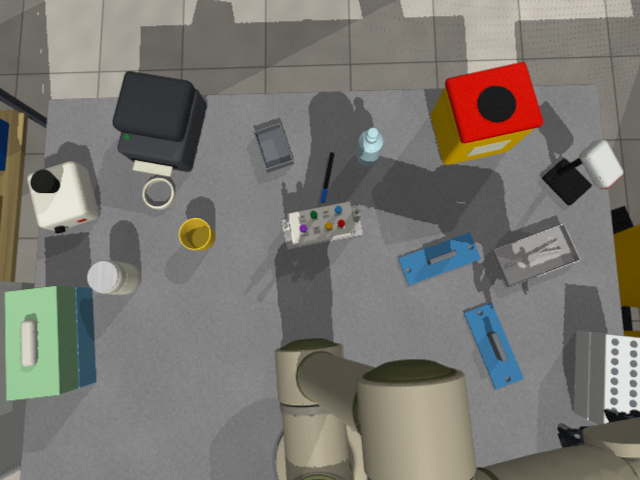

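View pics/s0.png

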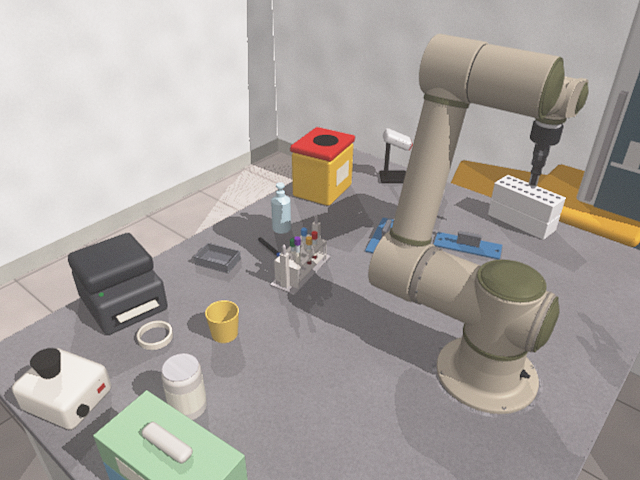

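The top view has the rack at about (322,223), with the purple cap at (304,229), and the cup at (197,235). Two things could be taken for the cover: blue plates at (440,258) and (493,345). The left of the image is the robot's left, so (440,258) is the candidate. I'll check it in a close crop.

Run:
```python
from h import *
im=cv2.imread('pics/t0.png')
a=cv2.resize(im[190:260,270:375],None,fx=7,fy=7,interpolation=cv2.INTER_CUBIC)
b=cv2.resize(im[225:293,385:490],None,fx=7,fy=7,interpolation=cv2.INTER_CUBIC)[:,:735]
cv2.imwrite('pics/c0.png',cv2.resize(np.vstack([a,b]),None,fx=0.62,fy=0.62,interpolation=cv2.INTER_AREA))
for n,u,v,z in [('cov',440,258,5),('cov2',493,345,5),('purp',304,229,147),('cup',197,235,75),('rack',322,223,72)]: print(n,ray('t0',u,v,z))
d=np.load('pics/t0.npz');Rm=cv2.Rodrigues(d['rvec'])[0];print(-Rm.T@d['tvec'].ravel(),d['intrinsics'][0])
```

```text
cov [ 487.5 -310.     5. ]
cov2 [ 269.6 -429.2    5. ]
purp [545.1  28.  147. ]
cup [546.7 295.4  75. ]
rack [571.5 -11.7  72. ]
[ 381.79899971  -30.8562716  1137.35315021] [442.0040576    0.         316.04483727]
```

View pics/c0.png

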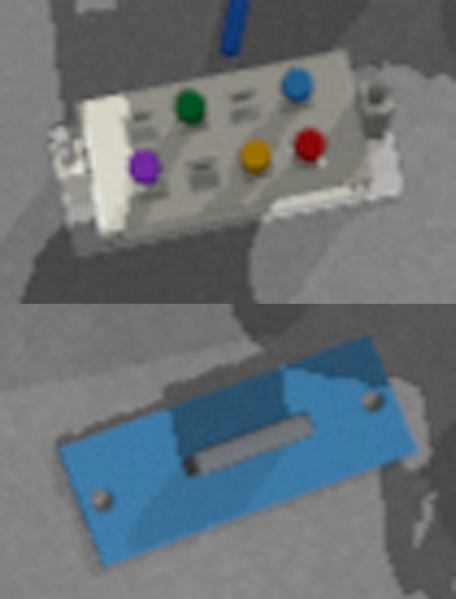

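The crop shows the rack with the purple tube at its left end in the near row, at t0 pixel (303.4,228.2). The other caps are red (341.2,223.4), blue (338.4,209.6), green (313.8,214.4) and gold (329,225.9). The chosen cover is the left one, a plain plate with holes at (408.3,270.2) and (470.9,247.3) and a bar handle.

```bash
cat >> h.py <<'E'
def down(yaw): # tool z down, tool y axis along world direction yaw (rad)
    y=np.array([np.cos(yaw),np.sin(yaw),0]); z=np.array([0,0,-1.]); return np.c_[np.cross(y,z),y,z]
def go(p,yaw=None):
    s=ctrl.sense(); Rt=R.from_quat(np.roll(s['ee_rot'],-1)); q=s['eef_pos']
    print('t',round(s['time_s'],2),'tcp',q.round(1),'F',s['force'].round(1),'w',round(s['grip_width'],3),'gf',round(s['grip_force'],1),'j',s['joints'].round(2))
    print(' y-yaw deg',np.degrees(np.arctan2(*Rt.as_matrix()[[1,0],1])).round(2))
    print(' shift in tool',Rt.inv().apply(np.array(p)-q).round(1))
    if yaw is not None:
        for k in (0,np.pi): print(' rotvec/6deg',(np.degrees((Rt.inv()*R.from_matrix(down(yaw+k))).as_rotvec())/6).round(2))
E
python3 - <<'E'
from h import *
from scipy.optimize import least_squares
caps=[((303.4,228.2),(-17,45,147)),((341.2,223.4),(-17,-45,112)),((338.4,209.6),(17,-45,112)),((313.8,214.4),(17,15,112)),((329,225.9),(-17,-15,112))]
def pt(x,l): c,s=np.cos(x[2]),np.sin(x[2]); return [x[0]+c*l[0]-s*l[1],x[1]+s*l[0]+c*l[1],l[2]]
r=least_squares(lambda x:np.concatenate([proj('t0',pt(x,l))-uv for uv,l in caps]),[570,-10,0.1],diff_step=1e-3)
x=r.x;print('rack',x,np.degrees(x[2]),r.fun.round(1))
print('purple',pt(x,(-17,45,0)),'direct',ray('t0',303.4,228.2,147))
for n,l in [('pinb',(0,85,143.5)),('pina',(0,-85,143.5)),('purp',(-17,45,147))]: print(n,proj('t0',pt(x,l)),proj('s0',pt(x,l)))
a=ray('t0',408.3,270.2,6);b=ray('t0',470.9,247.3,6);print('cover',a,b,np.linalg.norm(a-b),(a+b)/2,np.degrees(np.arctan2(a[1]-b[1],a[0]-b[0])))
print('sidecov',proj('s0',(a+b)/2))
d=ray('t0',197,235,75);print('cup',d,proj('s0',d))
go(pt(x,(-17,45,0))[:2]+[180],x[2])
im=cv2.imread('pics/s0.png')
A=cv2.resize(im[215:300,260:340],(560,595),interpolation=cv2.INTER_CUBIC)
cv2.imwrite('pics/c1.png',A)
E
```

```text
rack [ 5.72226905e+02 -1.00000000e+01  1.00000000e-01] 5.729577951308233 [-1.6 -1.6 -0.4  1.2  0.6  0.9  0.  -0.9 -0.9  0.2]
purple [np.float64(550.8193306025731), np.float64(33.078019354515085), 0] direct [547.   29.4 147. ]
pinb [283.7 221.6] [282.2 243.8]
pina [357.6 212.9] [319.  215.1]
purp [301.8 226.6] [296.6 237.6]
cover [ 457.5 -228.3    6. ] [ 513.5 -389.2    6. ] 170.3666927541883 [ 485.5  -308.75    6.  ] 109.1900564561726
sidecov [386.4 235.2]
cup [546.7 295.4  75. ] [225.4 310.1]
t 0.1 tcp [ 150.5 -502.7  230.8] F [ 0.2  0.4 -0.6] w 1.0 gf 0.0 j [-1.5   0.31  1.5  -0.    1.33 -0.22]
 y-yaw deg -73.34
 shift in tool [ 537.1 -398.5   51.4]
 rotvec/6deg [-1.000e-02 -1.000e-02 -1.318e+01]
 rotvec/6deg [-1.000e-02  1.000e-02  1.682e+01]
```

View pics/c1.png

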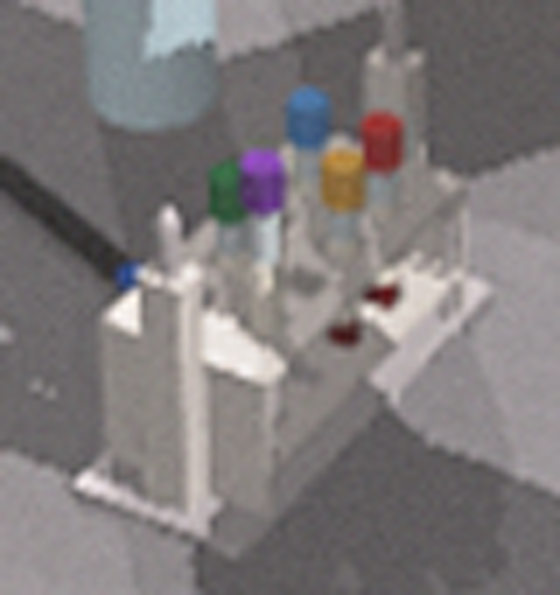

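The side crop shows the purple cap top at s0 (297.6,238), pin b's tip at (284.3,245), and the blue, red and gold cap tops at (304.1,228.4), (314.6,231.9) and (309,236.7). The purple tube stands next to green. I'll refit with both cameras and without the rounding that spoiled the gradient.

```bash
sed -i 's/,None)\[0\].ravel().round(1)/,None)[0].ravel()/' h.py
python3 - <<'E'
from h import *
from scipy.optimize import least_squares
T=[((303.4,228.2),(-17,45,147)),((341.2,223.4),(-17,-45,112)),((338.4,209.6),(17,-45,112)),((313.8,214.4),(17,15,112)),((329,225.9),(-17,-15,112))]
S=[((297.6,238),(-17,45,147)),((304.1,228.4),(17,-45,112)),((314.6,231.9),(-17,-45,112)),((309,236.7),(-17,-15,112)),((284.3,245),(0,85,143.5))]
def pt(x,l): c,s=np.cos(x[2]),np.sin(x[2]); return [x[0]+c*l[0]-s*l[1],x[1]+s*l[0]+c*l[1],l[2]]
def f(x,T,S): return np.concatenate([proj('t0',pt(x,l))-uv for uv,l in T]+[proj('s0',pt(x,l))-uv for uv,l in S])
for t,s in((T,[]),([],S),(T,S)):
    r=least_squares(f,[570,-10,0.1],diff_step=1e-4,x_scale=[10,10,.1],args=(t,s));x=r.x
    print('rack',x.round(3),np.degrees(x[2]).round(2),r.fun.round(1),'purple',np.round(pt(x,(-17,45,0)),1))
go(pt(x,(-17,45,0))[:2]+[200],x[2])
E
```

```text
rack [ 5.71351e+02 -1.09280e+01  1.80000e-01] 10.29 [-0.4  0.2  0.3 -0.   0.2 -0.1 -0.1 -0.  -0.  -0. ] purple [546.6  30.3   0. ]
rack [ 5.73719e+02 -9.85400e+00  1.94000e-01] 11.11 [ 0.2 -0.4 -0.2  0.2 -0.1  0.1  0.1  0.6  0.  -0.4] purple [548.4  31.    0. ]
rack [ 5.72211e+02 -1.03680e+01  1.82000e-01] 10.45 [-0.6 -0.2  0.1 -0.4 -0.  -0.5 -0.3 -0.3 -0.3 -0.4  0.5 -0.2  0.5  0.3
  0.5  0.3  0.7  0.8  0.2 -0.4] purple [547.3  30.8   0. ]
t 0.1 tcp [ 150.5 -502.7  230.8] F [ 0.2  0.4 -0.6] w 1.0 gf 0.0 j [-1.5   0.31  1.5  -0.    1.33 -0.22]
 y-yaw deg -73.34
 shift in tool [ 533.1 -397.3   31.4]
 rotvec/6deg [-1.000e-02 -1.000e-02 -1.396e+01]
 rotvec/6deg [-1.000e-02  1.000e-02  1.604e+01]
```

```bash
cat >> h.py <<'E'
def tw(p,yaw,n):
    s=ctrl.sense(); Rt=R.from_quat(np.roll(s['ee_rot'],-1)); q=s['eef_pos']
    rv=(Rt.inv()*R.from_matrix(down(yaw))).as_rotvec()/n
    M=sum(R.from_rotvec(rv*k).as_matrix() for k in range(n))
    print(n,'rows of',np.linalg.solve(M,Rt.inv().apply(np.array(p)-q)).round(2),(np.degrees(rv)/6).round(3))
E
python3 - <<'E'
from h import *
tw([547.2,30.7,190],np.radians(10.4),20)
E
```

```text
20 rows of [36.33  1.95  2.05] [-0.    -0.    -0.698]
```

```bash
python3 -m inch '36.3 2 2 0 0 -0.7;36.3 2 2 0 0 -0.7;36.3 2 2 0 0 -0.7;36.3 2 2 0 0 -0.7;36.3 2 2 0 0 -0.7;36.3 2 2 0 0 -0.7;36.3 2 2 0 0 -0.7;36.3 2 2 0 0 -0.7;36.3 2 2 0 0 -0.7;36.3 2 2 0 0 -0.7' 0.45 30
python3 -m inch '36.3 2 2 0 0 -0.7;36.3 2 2 0 0 -0.7;36.3 2 2 0 0 -0.7;36.3 2 2 0 0 -0.7;36.3 2 2 0 0 -0.7;36.3 2 2 0 0 -0.7;36.3 2 2 0 0 -0.7;36.3 2 2 0 0 -0.7;36.3 2 2 0 0 -0.7;36.3 2 2 0 0 -0.7'
python3 - <<'E'
from h import *
go([547.2,30.7,119],np.radians(10.4))
cap('top','t1');b=cap('side','s1')
crop('s1',240,180,340,270,6,'c2')
print(proj('s1',ctrl.sense()['eef_pos']))
E
```

```text
time_s: 0.93
eef_pos: [451.8, -311.0, 210.8]
ee_rot: [-0.0, 0.871, 0.491, -0.0]
force: [0.0, -0.5, 0.3]
grip_width: 0.449
grip_force: 0.0
time_s: 1.77
eef_pos: [546.1, 31.8, 190.8]
ee_rot: [-0.0, 0.637, 0.771, -0.0]
force: [0.8, -0.1, -0.2]
grip_width: 0.452
grip_force: 0.0
t 1.77 tcp [546.1  31.8 190.8] F [ 0.8 -0.1 -0.2] w 0.452 gf 0.0 j [-0.16  0.39  1.49  0.    1.26 -0.35]
 y-yaw deg 10.87
 shift in tool [-1.3  0.9 71.8]
 rotvec/6deg [-0.01 -0.    0.08]
 rotvec/6deg [ 0.000e+00 -1.000e-02 -2.992e+01]
[297.50954665 224.71687296]
```

View pics/c2.png

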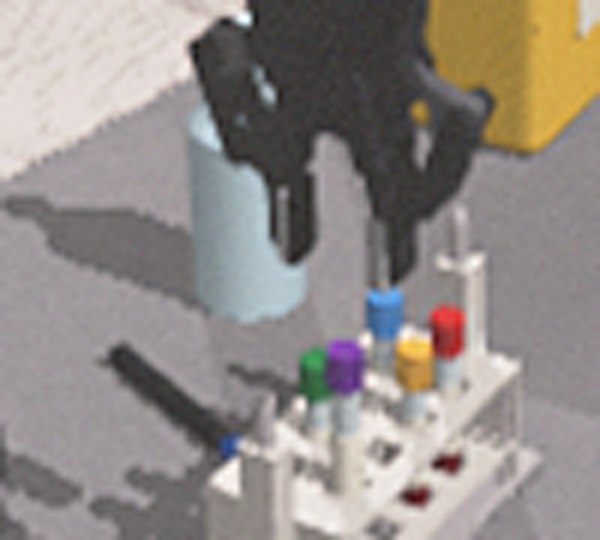

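The fingertips straddle s1 (297.8,225.2), matching the projected TCP, directly above the purple cap. Descend and grip.

```bash
python3 -m inch '-1.3 0.9 10 0 0 0;0 0 10 0 0 0;0 0 10 0 0 0;0 0 10 0 0 0;0 0 10 0 0 0;0 0 8 0 0 0;0 0 6 0 0 0;0 0 5 0 0 0;0 0 3 0 0 0;0 0 0 0 0 0' - 30
python3 -m inch '0 0 0 0 0 0;0 0 0 0 0 0;0 0 0 0 0 0;0 0 0 0 0 0;0 0 0 0 0 0;0 0 0 0 0 0;0 0 0 0 0 0;0 0 0 0 0 0;0 0 0 0 0 0;0 0 0 0 0 0' 0 35
python3 -c "
from h import *
go([547.2,30.7,119],np.radians(10.4));print(ctrl.sense()['wrist_torque'])"
```

```text
time_s: 2.7
eef_pos: [547.2, 28.9, 118.8]
ee_rot: [-0.0, 0.638, 0.77, -0.0]
force: [-0.4, -0.3, -0.1]
grip_width: 0.447
grip_force: 0.0
time_s: 3.53
eef_pos: [547.9, 28.9, 119.8]
ee_rot: [0.001, 0.638, 0.77, 0.0]
force: [4.2, 1.1, 5.5]
grip_width: 0.179
grip_force: 34.7
t 3.53 tcp [547.9  28.9 119.8] F [4.2 1.1 5.5] w 0.179 gf 34.7 j [-0.16  0.47  1.57  0.    1.09 -0.35]
 y-yaw deg 10.66
 shift in tool [ 1.9 -0.3  0.8]
 rotvec/6deg [0.01 0.   0.04]
 rotvec/6deg [-1.000e-02  2.000e-02 -2.996e+01]
[ 0.24601975 -0.80459669 -0.04462373]
```

```bash
python3 -m inch '0 0 -0.5 0 0 0;0 0 -0.5 0 0 0;0 0 -0.1 0 0 1;0 0 -0.1 0 0 1;0 0 -0.1 0 0 1;0 0 -0.1 0 0 1;0 0 -0.1 0 0 1;0 0 -0.1 0 0 1;0 0 0 0 0 0;0 0 0 0 0 0'
python3 -c "
from h import *
go([547.2,30.7,119],np.radians(10.4));print(ctrl.sense()['wrist_torque'])"
```

```text
time_s: 4.37
eef_pos: [546.1, 29.1, 120.0]
ee_rot: [-0.001, 0.844, 0.536, -0.002]
force: [-2.0, 0.6, -3.0]
grip_width: 0.174
grip_force: 34.1
t 4.37 tcp [546.1  29.1 120. ] F [-2.   0.6 -3. ] w 0.174 gf 34.1 j [-0.16  0.47  1.57 -0.    1.1   0.28]
 y-yaw deg -25.16
 shift in tool [1.9 0.3 1. ]
 rotvec/6deg [-0.04  0.   -5.93]
 rotvec/6deg [ 0.    0.05 24.07]
[ 0.1464498   0.32026812 -0.07554829]
```

```bash
python3 -m inch '0 0 0 0 0 -1.1;0 0 -0.2 0 0 -1.1;0 0 -0.2 0 0 -1.1;0 0 -0.2 0 0 -1.1;0 0 -0.2 0 0 -1.1;0 0 -0.2 0 0 -1.1;0 0 -0.2 0 0 -1.1;0 0 -0.2 0 0 -1.1;0 0 -0.2 0 0 -1.1;0 0 -0.2 0 0 -1.1'
```

```text
time_s: 5.2
eef_pos: [546.8, 28.9, 121.9]
ee_rot: [-0.001, 0.413, 0.911, -0.0]
force: [2.3, 0.2, -3.8]
grip_width: 0.177
grip_force: 34.2
```

```bash
python3 -m inch '0 0 0 0 0 1.1;0 0 -0.2 0 0 1.1;0 0 -0.2 0 0 1.1;0 0 -0.2 0 0 1.1;0 0 -0.2 0 0 1.1;0 0 -0.2 0 0 1.1;0 0 -0.2 0 0 1.1;0 0 -0.2 0 0 1.1;0 0 -0.2 0 0 1.1;0 0 -0.2 0 0 1.1'
```

```text
time_s: 6.03
eef_pos: [546.0, 29.2, 123.4]
ee_rot: [-0.001, 0.846, 0.534, -0.002]
force: [-1.6, 2.0, -3.1]
grip_width: 0.176
grip_force: 34.3
```

```bash
python3 -m inch '0 0 0 0 0 -1.1;0 0 -0.2 0 0 -1.1;0 0 -0.2 0 0 -1.1;0 0 -0.2 0 0 -1.1;0 0 -0.2 0 0 -1.1;0 0 -0.2 0 0 -1.1;0 0 -0.2 0 0 -1.1;0 0 -0.2 0 0 -1.1;0 0 -0.2 0 0 -1.1;0 0 -0.2 0 0 -1.1'
python3 -m inch '0 0 0 0 0 1.1;0 0 -0.2 0 0 1.1;0 0 -0.2 0 0 1.1;0 0 -0.2 0 0 1.1;0 0 -0.2 0 0 1.1;0 0 -0.2 0 0 1.1;0 0 -0.2 0 0 1.1;0 0 -0.2 0 0 1.1;0 0 -0.2 0 0 1.1;0 0 -0.2 0 0 1.1'
python3 - <<'E'
from h import *
cap('side','s2');crop('s2',250,200,340,290,6,'c3')
E
```

```text
time_s: 6.87
eef_pos: [546.7, 28.9, 125.4]
ee_rot: [-0.001, 0.413, 0.911, -0.0]
force: [0.7, 0.0, -4.3]
grip_width: 0.174
grip_force: 34.3
time_s: 7.7
eef_pos: [546.0, 29.1, 127.0]
ee_rot: [-0.001, 0.845, 0.534, -0.002]
force: [-1.3, 0.9, -3.1]
grip_width: 0.18
grip_force: 34.4
```

View pics/c3.png

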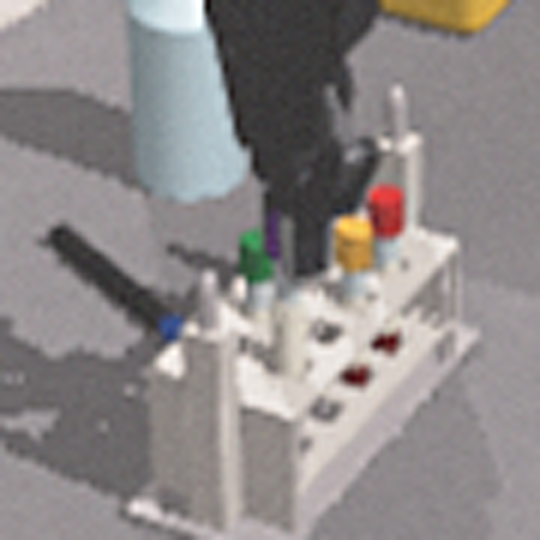

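The rack is flat on the bench and the purple tube, in the fingers at about (297,245), is rising. Continue.

```bash
python3 -m inch '0 0 0 0 0 -1.1;0 0 -0.2 0 0 -1.1;0 0 -0.2 0 0 -1.1;0 0 -0.2 0 0 -1.1;0 0 -0.2 0 0 -1.1;0 0 -0.2 0 0 -1.1;0 0 -0.2 0 0 -1.1;0 0 -0.2 0 0 -1.1;0 0 -0.2 0 0 -1.1;0 0 -0.2 0 0 -1.1'
python3 -m inch '0 0 0 0 0 1.1;0 0 -0.2 0 0 1.1;0 0 -0.2 0 0 1.1;0 0 -0.2 0 0 1.1;0 0 -0.2 0 0 1.1;0 0 -0.2 0 0 1.1;0 0 -0.2 0 0 1.1;0 0 -0.2 0 0 1.1;0 0 -0.2 0 0 1.1;0 0 -0.2 0 0 1.1'
python3 -m inch '0 0 0 0 0 -1.1;0 0 -0.2 0 0 -1.1;0 0 -0.2 0 0 -1.1;0 0 -0.2 0 0 -1.1;0 0 -0.2 0 0 -1.1;0 0 -0.2 0 0 -1.1;0 0 -0.2 0 0 -1.1;0 0 -0.2 0 0 -1.1;0 0 -0.2 0 0 -1.1;0 0 -0.2 0 0 -1.1'
python3 -m inch '0 0 0 0 0 1.1;0 0 -0.2 0 0 1.1;0 0 -0.2 0 0 1.1;0 0 -0.2 0 0 1.1;0 0 -0.2 0 0 1.1;0 0 -0.2 0 0 1.1;0 0 -0.2 0 0 1.1;0 0 -0.2 0 0 1.1;0 0 -0.2 0 0 1.1;0 0 -0.2 0 0 1.1'
```

```text
time_s: 8.58
eef_pos: [547.0, 29.0, 129.2]
ee_rot: [-0.001, 0.412, 0.911, -0.0]
force: [0.9, 0.5, -3.9]
grip_width: 0.178
grip_force: 34.4
time_s: 9.42
eef_pos: [546.3, 29.0, 130.8]
ee_rot: [-0.001, 0.845, 0.535, -0.001]
force: [-1.7, -0.5, -3.1]
grip_width: 0.179
grip_force: 34.4
time_s: 10.25
eef_pos: [547.8, 29.1, 133.5]
ee_rot: [0.0, 0.412, 0.911, 0.001]
force: [2.5, 2.1, -1.4]
grip_width: 0.177
grip_force: 35.1
time_s: 11.08
eef_pos: [546.4, 29.1, 134.8]
ee_rot: [-0.001, 0.845, 0.535, -0.001]
force: [-2.6, 0.8, -1.3]
grip_width: 0.179
grip_force: 34.7
```

```bash
python3 -m inch '0 0 -0.3 0 0 -1.1;0 0 -0.3 0 0 -1.1;0 0 -0.3 0 0 -1.1;0 0 -0.3 0 0 -1.1;0 0 -0.3 0 0 -1.1;0 0 -0.5 0 0 0;0 0 -0.5 0 0 0;0 0 -1 0 0 0;0 0 -1 0 0 0;0 0 -1 0 0 0'
```

```text
time_s: 11.92
eef_pos: [547.2, 28.9, 140.8]
ee_rot: [-0.0, 0.658, 0.753, -0.0]
force: [-0.9, -0.2, -0.7]
grip_width: 0.178
grip_force: 34.7
```

```bash
python3 -m inch '0 0 -3 0 0 0;0 0 -4 0 0 0;0 0 -5 0 0 0;0 0 -5 0 0 0;0 0 -5 0 0 0;0 0 -5 0 0 0;0 0 -5 0 0 0;0 0 -5 0 0 0;0 0 -5 0 0 0;0 0 -5 0 0 0'
python3 - <<'E'
from h import *
cap('top','t3');cap('side','s3')
a=cv2.resize(cv2.imread('pics/s3.png')[195:355,190:340],None,fx=3.5,fy=3.5,interpolation=cv2.INTER_CUBIC)
b=cv2.resize(cv2.imread('pics/t3.png')[210:260,170:223],(525//2,500//2),interpolation=cv2.INTER_CUBIC)
b=cv2.copyMakeBorder(b,0,a.shape[0]-b.shape[0],0,0,cv2.BORDER_CONSTANT)
cv2.imwrite('pics/c4.png',np.hstack([a,b]))
s=ctrl.sense();print(s['eef_pos'],s['force'])
E
```

```text
time_s: 12.75
eef_pos: [547.4, 29.0, 188.3]
ee_rot: [0.0, 0.658, 0.753, 0.0]
force: [-0.1, 0.2, -0.2]
grip_width: 0.176
grip_force: 34.7
[547.70987944  28.88537759 188.73168668] [-0.21064796 -1.25340447 -0.29373057]
```

View pics/c4.png

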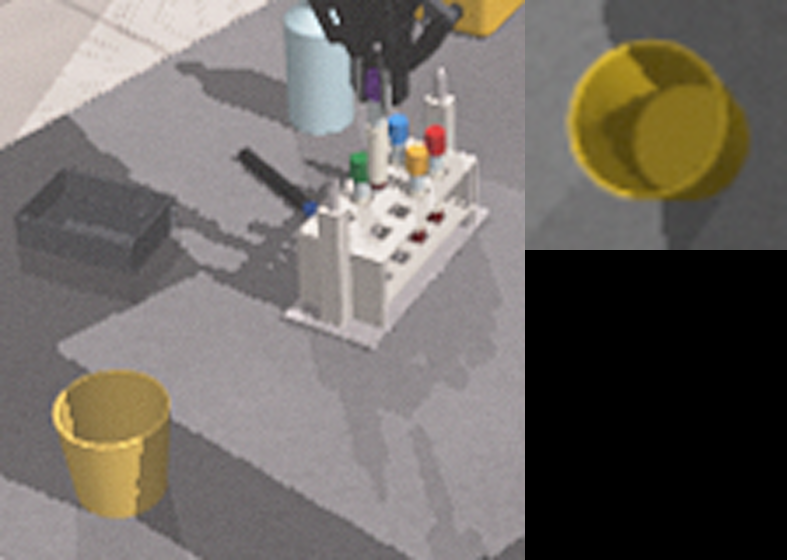

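The tube is out and hangs upright at about (297,235) in s3. The rack is flat with its four tubes home. The cup's rim centre is at t3 (195.2,233.9) and its floor centre at about (202,238); in s3 the rim centre is (221.7,311.6).

Run:
```python
from h import *
d=ray('t3',195.2,233.9,75);print(d,ray('t3',202,238,3),ray('s3',221.7,311.6,75),proj('s3',d))
p=(ray('t3',195.2,233.9,75)+ray('s3',221.7,311.6,75))/2;print(p)
s=ctrl.sense();yaw=np.arctan2(*R.from_quat(np.roll(s['ee_rot'],-1)).as_matrix()[[1,0],1])
p[2]=250;go(p)
tw(p,yaw+np.radians(24),14)
p[2]=84;go(p)
```

```text
[549.5 299.9  75. ] [549.7 304.1   3. ] [549.5 304.7  75. ] [223.19097576 310.57040865]
[549.5 302.3  75. ]
t 12.85 tcp [547.7  28.9 188.7] F [-0.2 -1.3 -0.3] w 0.175 gf 34.7 j [-0.16  0.4   1.49 -0.    1.25 -0.29]
 y-yaw deg 7.66
 shift in tool [270.7  38.3 -61.3]
14 rows of [18.58  6.47 -4.38] [ 0.001  0.001 -0.286]
t 12.85 tcp [547.7  28.9 188.7] F [-0.2 -1.3 -0.3] w 0.175 gf 34.7 j [-0.16  0.4   1.49 -0.    1.25 -0.29]
 y-yaw deg 7.66
 shift in tool [270.8  38.1 104.7]
```

```bash
python3 -m inch '0 0 -8 0 0 0;0 0 -12 0 0 0;0 0 -14 0 0 0;0 0 -14 0 0 0;0 0 -11 0 0 0;6 1 -4 0 0 0;14 2 0 0 0 0;22 3 0 0 0 0;24 3.4 0 0 0 0;24 3.4 0 0 0 0'
python3 -m inch '24 3.4 0 0 0 0;24 3.4 0 0 0 0;24 3.4 0 0 0 0;24 3.4 0 0 0 0;24 3.4 0 0 0 0;22 3 0 0 0 0;18 2.5 0 0 0 0;12 1.7 0 0 0 0;6 0.8 0 0 0 0;0 0 0 0 0 0'
python3 -c "
from h import *
go([549.5,302.3,84])"
```

```text
time_s: 13.68
eef_pos: [547.8, 121.1, 250.5]
ee_rot: [-0.0, 0.658, 0.753, -0.0]
force: [0.4, -0.3, -0.1]
grip_width: 0.183
grip_force: 34.7
time_s: 14.52
eef_pos: [548.8, 300.4, 250.4]
ee_rot: [-0.0, 0.658, 0.753, -0.0]
force: [-0.7, -0.5, -0.6]
grip_width: 0.175
grip_force: 34.7
t 14.52 tcp [548.8 300.4 250.4] F [-0.7 -0.5 -0.6] w 0.175 gf 34.7 j [0.31 0.53 1.13 0.   1.48 0.18]
 y-yaw deg 7.73
 shift in tool [  1.8   1.  166.4]
```

```bash
python3 -m inch '1 0.5 10 0 0 0;1 0.5 20 0 0 0;0 0 24 0 0 0;0 0 24 0 0 0;0 0 20 0 0 0;0 0 16 0 0 0;0 0 14 0 0 0;0 0 12 0 0 0;0 0 10 0 0 0;0 0 6 0 0 0'
python3 -m inch '0 0 3 0 0 0;0 0 2 0 0 0;0 0 2 0 0 0;0 0 1 0 0 0;0 0 0.5 0 0 0;0 0 0.5 0 0 0;0 0 0 0 0 0;0 0 0 0 0 0;0 0 0 0 0 0;0 0 0 0 0 0'
```

```text
time_s: 15.35
eef_pos: [549.6, 301.0, 93.4]
ee_rot: [-0.0, 0.659, 0.753, -0.001]
force: [-1.0, 0.4, -0.4]
grip_width: 0.181
grip_force: 34.7
time_s: 16.18
eef_pos: [549.9, 301.7, 85.9]
ee_rot: [0.0, 0.658, 0.753, 0.0]
force: [0.6, -0.1, -0.4]
grip_width: 0.178
grip_force: 34.7
```

```bash
python3 -m inch '0 0 1 0 0 0;0 0 1 0 0 0;0 0 1 0 0 0;0 0 0.5 0 0 0;0 0 0 0 0 0;0 0 0 0 0 0;0 0 0 0 0 0;0 0 0 0 0 0;0 0 0 0 0 0;0 0 0 0 0 0'
python3 -m inch '0 0 0 0 0 0;0 0 0 0 0 0;0 0 0 0 0 0;0 0 0 0 0 0;0 0 0 0 0 0;0 0 0 0 0 0;0 0 0 0 0 0;0 0 0 0 0 0;0 0 0 0 0 0;0 0 0 0 0 0' 0.45
python3 - <<'E'
from h import *
cap('side','s4');crop('s4',150,190,350,350,4,'c5')
cap('top','t4')
E
```

```text
time_s: 17.02
eef_pos: [550.1, 301.8, 83.0]
ee_rot: [0.0, 0.658, 0.753, 0.0]
force: [-2.1, 0.2, 5.3]
grip_width: 0.179
grip_force: 35.2
time_s: 17.85
eef_pos: [549.8, 301.7, 82.3]
ee_rot: [-0.0, 0.658, 0.753, -0.0]
force: [0.1, -1.0, 0.2]
grip_width: 0.449
grip_force: 0.0
```

View pics/c5.png

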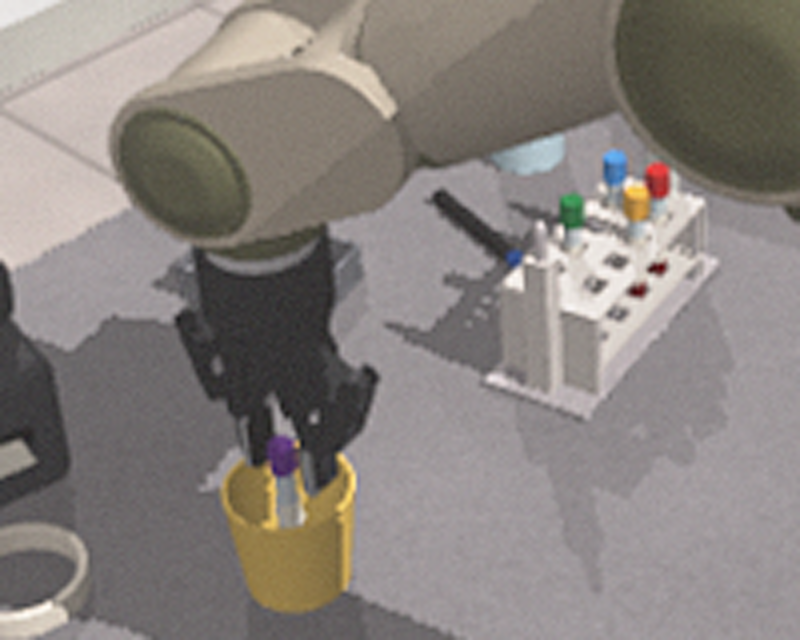

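The tube stands released in the cup, purple cap up at s4 (221,304), and the cup is upright. Lift straight up and head for the cover.

```bash
python3 -m inch '0 0 -4 0 0 0;0 0 -8 0 0 0;0 0 -12 0 0 0;0 0 -16 0 0 0;0 0 -20 0 0 0;0 0 -24 0 0 0;0 0 -26 0 0 0;0 0 -26 0 0 0;0 0 -16 0 0 0;0 0 -6 0 0 0' 0.5
python3 - <<'E'
from h import *
tw([485.5,-308.8,220],np.radians(19.2),28)
go([485.5,-308.8,220],np.radians(19.2))
E
```

```text
time_s: 18.78
eef_pos: [550.5, 302.0, 244.7]
ee_rot: [0.002, 0.658, 0.753, 0.003]
force: [-0.1, 0.6, 0.2]
grip_width: 0.501
grip_force: 0.0
28 rows of [-20.74  -7.27   0.85] [ 0.002 -0.    -0.069]
t 18.78 tcp [550.5 302.  244.7] F [-0.1  0.6  0.2] w 0.501 gf 0.0 j [0.32 0.54 1.14 0.   1.46 0.18]
 y-yaw deg 7.66
 shift in tool [-596.7 -146.    23.2]
 rotvec/6deg [ 0.06 -0.   -1.92]
 rotvec/6deg [-1.000e-02 -9.000e-02  2.808e+01]
```

```bash
python3 -m inch '-29 -10.2 0 0 0 -0.1;-29 -10.2 0 0 0 -0.1;-29 -10.2 0 0 0 -0.1;-29 -10.2 0 0 0 -0.1;-29 -10.2 0 0 0 -0.1;-29 -10.2 0 0 0 -0.1;-29 -10.2 0 0 0 -0.1;-29 -10.2 0 0 0 -0.1;-29 -10.2 0 0 0 -0.1;-29 -10.2 0 0 0 -0.1'
python3 -m inch '-29 -10.2 0 0 0 -0.1;-29 -10.2 0 0 0 -0.1;-29 -10.2 2 0 0 -0.1;-29 -10.2 4 0 0 -0.1;-29 -10.2 6 0 0 -0.1;-29 -10.2 10 0 0 -0.1;-29 -10.2 12 0 0 -0.1;-29 -10.2 14 0 0 -0.1;-29 -10.2 14 0 0 -0.1;-29 -10.2 14 0 0 -0.1'
python3 - <<'E'
from h import *
go([485.5,-308.8,14],np.radians(19.2))
cap('top','t5');cap('side','s5')
a=cv2.resize(cv2.imread('pics/t5.png')[190:290,270:480],None,fx=3.8,fy=3.8,interpolation=cv2.INTER_CUBIC)
b=cv2.resize(cv2.imread('pics/t5.png')[205:265,160:230],None,fx=3,fy=3,interpolation=cv2.INTER_CUBIC)
c=cv2.resize(cv2.imread('pics/s5.png')[185:255,350:550],None,fx=3,fy=3,interpolation=cv2.INTER_CUBIC)
d=np.hstack([b,c[:180]])[:,:798]
d=cv2.copyMakeBorder(d,0,0,0,798-d.shape[1],cv2.BORDER_CONSTANT)
cv2.imwrite('pics/c6.png',np.vstack([a,d]));print(a.shape,b.shape,c.shape)
E
```

```text
time_s: 19.62
eef_pos: [501.0, -3.1, 240.3]
ee_rot: [-0.0, 0.618, 0.786, -0.0]
force: [0.9, 0.3, -0.1]
grip_width: 0.502
grip_force: 0.0
time_s: 20.45
eef_pos: [485.0, -310.0, 163.6]
ee_rot: [-0.0, 0.576, 0.818, 0.0]
force: [0.6, 0.1, 0.7]
grip_width: 0.498
grip_force: 0.0
t 20.45 tcp [ 485.  -310.   163.6] F [0.6 0.1 0.7] w 0.498 gf 0.0 j [-0.77  0.48  1.44  0.    1.23 -1.12]
 y-yaw deg 19.68
 shift in tool [  0.9   0.9 149.6]
 rotvec/6deg [-0.   -0.    0.08]
 rotvec/6deg [  0.    -0.   -29.92]
(380, 798, 3) (180, 210, 3) (210, 600, 3)
```

View pics/c6.png

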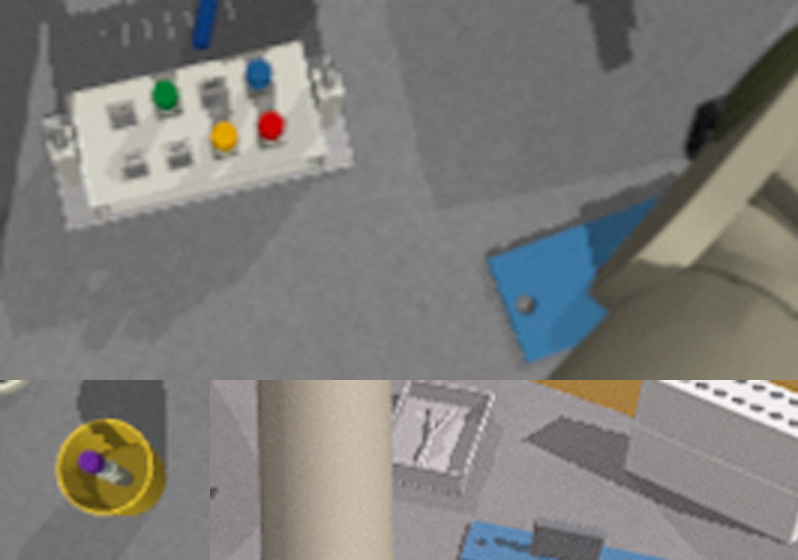

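The purple tube leans cap up inside the upright cup, and the rack's caps sit at the same pixels as before, green (313.4,215) and red (341,223.2), so it hasn't moved. Now grasp the cover.

```bash
python3 -m inch '0.9 0.9 10 0 0 0;0 0 18 0 0 0;0 0 20 0 0 0;0 0 20 0 0 0;0 0 20 0 0 0;0 0 18 0 0 0;0 0 16 0 0 0;0 0 12 0 0 0;0 0 8 0 0 0;0 0 5 0 0 0'
python3 -m inch '0 0 1 0 0 0;0 0 0 0 0 0;0 0 0 0 0 0;0 0 0 0 0 0;0 0 0 0 0 0;0 0 0 0 0 0;0 0 0 0 0 0;0 0 0 0 0 0;0 0 0 0 0 0;0 0 0 0 0 0' 0 60
python3 -c "
from h import *
go([485.5,-308.8,14],np.radians(19.2));print(ctrl.sense()['wrist_torque'])"
```

```text
time_s: 21.38
eef_pos: [486.1, -306.7, 16.7]
ee_rot: [-0.0, 0.576, 0.818, 0.0]
force: [0.1, 0.4, 0.2]
grip_width: 0.498
grip_force: 0.0
time_s: 22.22
eef_pos: [486.4, -307.7, 17.0]
ee_rot: [0.001, 0.576, 0.817, -0.0]
force: [0.1, 1.1, 5.8]
grip_width: 0.152
grip_force: 59.3
t 22.22 tcp [ 486.4 -307.7   17. ] F [0.1 1.1 5.8] w 0.152 gf 59.3 j [-0.77  0.67  1.56  0.    0.91 -1.11]
 y-yaw deg 19.66
 shift in tool [-0.7 -1.2  3. ]
 rotvec/6deg [0.01 0.01 0.08]
 rotvec/6deg [-2.000e-02  1.000e-02 -2.992e+01]
[ 0.22968112  0.08585626 -0.02049744]
```

```bash
python3 -m inch '0 0 -3 0 0 0;0 0 -8 0 0 0;0 0 -14 0 0 0;0 0 -18 0 0 0;0 0 -22 0 0 0;0 0 -26 0 0 0;0 0 -28 0 0 0;0 0 -28 0 0 0;0 0 -18 0 0 0;0 0 -8 0 0 0'
python3 -m inch '0 0 0 0 0 0;0 0 0 0 0 0;0 0 0 0 0 0;0 0 0 0 0 0;0 0 0 0 0 0;0 0 0 0 0 0;0 0 0 0 0 0;0 0 0 0 0 0;0 0 0 0 0 0;0 0 0 0 0 0'
python3 -c "
from h import *
tw([572.1,-9.7,190],np.radians(10.4+0.4),20);go([572.1,-9.7,190])"
```

```text
time_s: 23.05
eef_pos: [486.6, -307.9, 192.5]
ee_rot: [0.002, 0.576, 0.817, -0.0]
force: [0.2, -0.0, -0.3]
grip_width: 0.155
grip_force: 58.5
time_s: 23.88
eef_pos: [486.1, -307.5, 189.3]
ee_rot: [0.0, 0.576, 0.817, -0.0]
force: [-0.2, -0.6, -1.0]
grip_width: 0.154
grip_force: 58.5
20 rows of [13.22  8.12 -0.04] [0.    0.    0.074]
t 23.88 tcp [ 486.1 -307.5  189.3] F [-0.2 -0.6 -1. ] w 0.154 gf 58.5 j [-0.77  0.46  1.4   0.    1.28 -1.11]
 y-yaw deg 19.66
 shift in tool [251.5 181.2  -0.7]
```

```bash
python3 -m inch '7 4 0 0 0 0;13.2 8.1 0 0 0 0.1;13.2 8.1 0 0 0 0.1;13.2 8.1 0 0 0 0.1;13.2 8.1 0 0 0 0.1;13.2 8.1 0 0 0 0.1;13.2 8.1 0 0 0 0.1;13.2 8.1 0 0 0 0.1;13.2 8.1 0 0 0 0.1;13.2 8.1 0 0 0 0.1'
python3 -m inch '13.2 8.1 0 0 0 0.1;13.2 8.1 0 0 0 0.1;13.2 8.1 0 0 0 0.1;13.2 8.1 0 0 0 0.1;13.2 8.1 0 0 0 0.1;13.2 8.1 0 0 0 0.1;13.2 8.1 0 0 0 0;13.2 8.1 0 0 0 0;13.2 8.1 0 0 0 0;7 4 0 0 0 0'
python3 -c "
from h import *
tw([572.1,-9.7,178],np.radians(10.4+0.4),10);go([572.1,-9.7,178],np.radians(10.8))"
```

```text
time_s: 24.72
eef_pos: [521.9, -163.2, 189.4]
ee_rot: [0.0, 0.614, 0.789, 0.0]
force: [0.1, -0.7, -1.9]
grip_width: 0.148
grip_force: 58.5
time_s: 25.55
eef_pos: [571.1, -23.6, 189.3]
ee_rot: [-0.0, 0.638, 0.77, 0.0]
force: [1.1, 0.4, -1.4]
grip_width: 0.153
grip_force: 58.5
10 rows of [1.34 0.36 1.13] [ 0.    -0.    -0.001]
t 25.55 tcp [571.1 -23.6 189.3] F [ 1.1  0.4 -1.4] w 0.153 gf 58.5 j [-0.25  0.45  1.42  0.    1.28 -0.43]
 y-yaw deg 10.74
 shift in tool [13.4  3.6 11.3]
 rotvec/6deg [ 0.   -0.   -0.01]
 rotvec/6deg [-1.000e-02 -0.000e+00  2.999e+01]
```

```bash
python3 -m inch '2 0.6 3 0 0 0;3 1 4 0 0 0;3 1 4 0 0 0;3 1 4 0 0 0;2.4 0 3 0 0 0;0 0 2 0 0 0;0 0 0 0 0 0;0 0 0 0 0 0;0 0 0 0 0 0;0 0 0 0 0 0'
python3 - <<'E'
from h import *
cap('top','t6');cap('side','s6')
s=ctrl.sense();print(s['eef_pos'],s['force']);go([572.1,-9.7,167],np.radians(10.8))
a=cv2.resize(cv2.imread('pics/t6.png')[188:258,270:376],None,fx=5,fy=5,interpolation=cv2.INTER_CUBIC)
b=cv2.resize(cv2.imread('pics/s6.png')[185:295,250:350],(500,550),interpolation=cv2.INTER_CUBIC)
a=cv2.resize(a,(390,257));b=cv2.resize(b,(410,451))
a2=cv2.resize(cv2.imread('pics/t6.png')[195:230,335:380],(240,187),interpolation=cv2.INTER_CUBIC)
left=np.vstack([a,cv2.copyMakeBorder(a2,0,7,0,150,cv2.BORDER_CONSTANT)])
cv2.imwrite('pics/c7.png',np.hstack([left,b]))
E
```

```text
time_s: 26.38
eef_pos: [572.1, -11.9, 169.5]
ee_rot: [0.0, 0.638, 0.77, 0.0]
force: [0.7, 0.1, -1.9]
grip_width: 0.151
grip_force: 58.5
[572.03647048 -11.78450726 169.46393434] [-0.57274683 -0.62754969 -1.38061843]
t 26.48 tcp [572.  -11.8 169.5] F [-0.6 -0.6 -1.4] w 0.155 gf 58.5 j [-0.23  0.47  1.44  0.    1.23 -0.41]
 y-yaw deg 10.66
 shift in tool [2.  0.4 2.5]
 rotvec/6deg [ 0.    0.   -0.02]
 rotvec/6deg [ 0.   -0.   29.98]
```

View pics/c7.png

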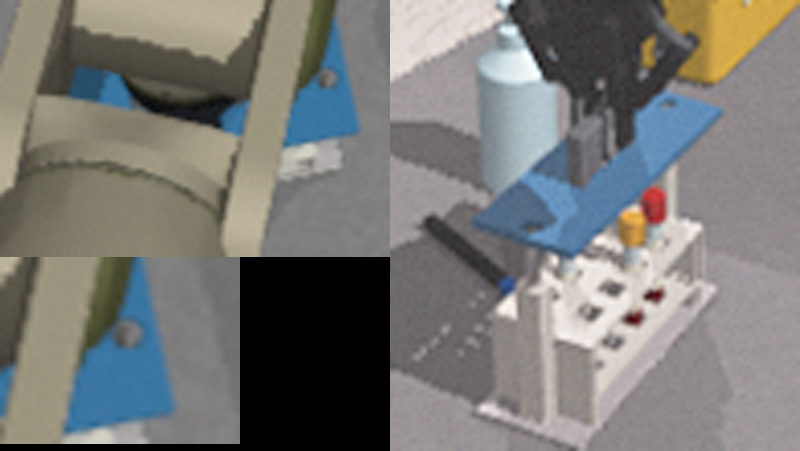

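In s6 the cover is held level above the rack, with its near hole at (284.9,240.6) and far hole at (317.8,210.4). In t6 the far hole is at (359.2,209.2). I'll compare these with the pins.

Run:
```python
from h import *
z=169.5-17+5
A=ray('s6',284.9,240.6,z);B=ray('s6',317.8,210.4,z);C=ray('t6',359.2,209.2,z)
print('holes side',A,B,np.linalg.norm(A-B),(A+B)/2,np.degrees(np.arctan2(A[1]-B[1],A[0]-B[0]))-90,'top far',C)
print('pins side',ray('s0',284.3,245,143.5),ray('s0',316.5,214.3,143.5))
c,s=np.cos(.182),np.sin(.182)
for y in(85,-85): print('pin fit',572.2-s*y,-10.4+c*y, proj('s0',[572.2-s*y,-10.4+c*y,143.5]),proj('t0',[572.2-s*y,-10.4+c*y,143.5]))
```

```text
holes side [554.5  73.8 157.5] [584.9 -94.1 157.5] 170.62992117445285 [569.7  -10.15 157.5 ] 10.262798936702168 top far [586.3 -97.5 157.5]
pins side [556.   75.  143.5] [588.7 -93.1 143.5]
pin fit 556.8152633775507 73.19611162642592 [284.54827521 244.5758016 ] [284.34567276 224.53332046]
pin fit 587.5847366224494 -93.99611162642593 [317.01579997 214.30735591] [357.2616087  209.96044939]
```

```bash
python3 -m inch '1 0.7 0 0 0 0;0.8 0.5 0 0 0 0;0 0 2 0 0 0;0 0 2.5 0 0 0;0 0 2.5 0 0 0;0 0 2 0 0 0;0 0 1.5 0 0 0;0 0 1 0 0 0;0 0 0 0 0 0;0 0 0 0 0 0'
python3 -m inch '0 0 1 0 0 0;0 0 1 0 0 0;0 0 1 0 0 0;0 0 1 0 0 0;0 0 1 0 0 0;0 0 0.5 0 0 0;0 0 0.5 0 0 0;0 0 0 0 0 0;0 0 0 0 0 0;0 0 0 0 0 0'
python3 -c "
from h import *
print(ctrl.sense()['wrist_torque'])"
```

```text
time_s: 27.32
eef_pos: [572.8, -9.7, 157.8]
ee_rot: [0.0, 0.638, 0.77, 0.0]
force: [-1.0, 1.2, -1.4]
grip_width: 0.149
grip_force: 58.5
time_s: 28.15
eef_pos: [573.0, -9.6, 152.0]
ee_rot: [0.0, 0.638, 0.77, 0.0]
force: [2.5, 2.2, 1.1]
grip_width: 0.155
grip_force: 58.9
[ 0.12633108 -0.5859132   0.25054486]
```

```bash
python3 -m inch '0.3 0.4 0 0 0 -0.05;0 0 1 0 0 0;0 0 1 0 0 0;0 0 1 0 0 0;0 0 1 0 0 0;0 0 1 0 0 0;0 0 1 0 0 0;0 0 1 0 0 0;0 0 0 0 0 0;0 0 0 0 0 0'
python3 -c "
from h import *
print(ctrl.sense()['wrist_torque'])"
```

```text
time_s: 28.98
eef_pos: [573.1, -9.4, 144.7]
ee_rot: [-0.0, 0.636, 0.771, -0.0]
force: [2.4, -0.7, -2.0]
grip_width: 0.152
grip_force: 58.6
[-0.0079035  -0.42319486  0.13202089]
```

```bash
python3 -m inch '0 0.3 1 0 0 -0.03;0 0 1.5 0 0 0;0 0 1.5 0 0 0;0 0 1.5 0 0 0;0 0 1.5 0 0 0;0 0 1.5 0 0 0;0 0 1 0 0 0;0 0 0.5 0 0 0;0 0 0 0 0 0;0 0 0 0 0 0'
python3 -m inch '0 0 0.5 0 0 0;0 0 0.5 0 0 0;0 0 0.5 0 0 0;0 0 0.5 0 0 0;0 0 0.5 0 0 0;0 0 0 0 0 0;0 0 0 0 0 0;0 0 0 0 0 0;0 0 0 0 0 0;0 0 0 0 0 0'
python3 -c "
from h import *
print(ctrl.sense()['wrist_torque'])"
```

```text
time_s: 29.82
eef_pos: [573.4, -9.3, 134.7]
ee_rot: [-0.0, 0.635, 0.772, -0.0]
force: [0.4, -0.7, -2.2]
grip_width: 0.154
grip_force: 58.5
time_s: 30.65
eef_pos: [573.4, -9.2, 132.3]
ee_rot: [-0.0, 0.635, 0.772, -0.0]
force: [0.7, -0.0, -1.8]
grip_width: 0.156
grip_force: 58.5
[-0.01356227 -0.03823209  0.01857216]
```

Not in contact yet. Ease down to the touch.

```bash
python3 -m inch '0 0 0.4 0 0 0;0 0 0.4 0 0 0;0 0 0.4 0 0 0;0 0 0.4 0 0 0;0 0 0.4 0 0 0;0 0 0 0 0 0;0 0 0 0 0 0;0 0 0 0 0 0;0 0 0 0 0 0;0 0 0 0 0 0'
```

```text
time_s: 31.48
eef_pos: [573.7, -9.2, 132.0]
ee_rot: [0.001, 0.635, 0.772, 0.0]
force: [-5.0, 1.3, 12.2]
grip_width: 0.155
grip_force: 60.3
```

Seated: there is contact at TCP 132, the predicted height. Relieve the pressure, open and retreat.

```bash
python3 -m inch '0 0 -0.5 0 0 0;0 0 -0.5 0 0 0;0 0 -0.3 0 0 0;0 0 0 0 0 0;0 0 0 0 0 0;0 0 0 0 0 0;0 0 0 0 0 0;0 0 0 0 0 0;0 0 0 0 0 0;0 0 0 0 0 0'
python3 -m inch '0 0 0 0 0 0;0 0 0 0 0 0;0 0 0 0 0 0;0 0 0 0 0 0;0 0 0 0 0 0;0 0 0 0 0 0;0 0 0 0 0 0;0 0 -2 0 0 0;0 0 -4 0 0 0;0 0 -6 0 0 0' 0.5
python3 -m inch '0 0 -8 0 0 0;0 0 -12 0 0 0;0 0 -14 0 0 0;0 0 -14 0 0 0;0 0 -14 0 0 0;0 0 -14 0 0 0;0 0 -10 0 0 0;0 0 -6 0 0 0;0 0 -2 0 0 0;0 0 0 0 0 0'
```

```text
time_s: 32.32
eef_pos: [573.5, -9.2, 132.0]
ee_rot: [0.0, 0.635, 0.772, 0.0]
force: [-2.0, -0.2, 6.2]
grip_width: 0.15
grip_force: 59.5
time_s: 33.15
eef_pos: [573.3, -9.2, 143.8]
ee_rot: [-0.0, 0.635, 0.772, -0.0]
force: [0.1, 0.2, 0.6]
grip_width: 0.501
grip_force: 0.0
time_s: 33.98
eef_pos: [573.5, -9.3, 237.8]
ee_rot: [0.0, 0.635, 0.772, 0.0]
force: [0.4, -0.1, -1.0]
grip_width: 0.498
grip_force: 0.0
```

My ten views are used up, so I'll check the seating with code: the blue plate's outline in the side image against its projection when fully home.

Run:
```python
from h import *
from scipy.optimize import minimize
d=cap('side','s8');im=d['image'].astype(int)
m=((im[...,2]-im[...,0]>45)&(im[...,2]>70)).astype(np.uint8);m[:, :255]=0;m[:,345:]=0;m[:190]=0;m[290:]=0
n,l,st,c=cv2.connectedComponentsWithStats(m);k=1+st[1:,4].argmax();m=(l==k).astype(np.uint8);print(st[k])
def mask(x,y,z,w,tx=0,ty=0):
    Q=np.array([[sx*37,sy*98,h] for sx in(-1,1) for sy in(-1,1) for h in(0,6)],float)
    W=R.from_euler('zxy',[w,tx,ty]).apply(Q)+[x,y,z]
    h=cv2.convexHull(np.float32([proj('s8',q) for q in W]));o=np.zeros((480*8,640*8),np.uint8)
    cv2.fillConvexPoly(o,np.int32(h*8+4),1);return cv2.resize(o.astype(np.float32),(640,480),interpolation=cv2.INTER_AREA)
for tx in (0,0.05,-0.05):
  for z in (107,111,115,119,123,130): print(tx,z,round(float(np.abs(mask(572.6,-10,z,.185,tx)-m).sum()),0),end=' | ')
  print()
r=minimize(lambda p:np.abs(mask(p[0],p[1],115,p[2],p[3],p[4])-m).sum(),[572.6,-10,.185,0,0],method='Nelder-Mead',options=dict(initial_simplex=[[572,-10,.185,0,0],[577,-10,.185,0,0],[572,-5,.185,0,0],[572,-10,.22,0,0],[572,-10,.185,.04,0],[572,-10,.185,0,.04]]));print(r.x.round(3),r.fun)
```

```text
[271 216  59  44 837]
0 107 573.0 | 0 111 483.0 | 0 115 410.0 | 0 119 421.0 | 0 123 529.0 | 0 130 766.0 | 
0.05 107 523.0 | 0.05 111 449.0 | 0.05 115 413.0 | 0.05 119 460.0 | 0.05 123 549.0 | 0.05 130 753.0 | 
-0.05 107 610.0 | -0.05 111 535.0 | -0.05 115 488.0 | -0.05 119 464.0 | -0.05 123 518.0 | -0.05 130 760.0 | 
[ 5.74568e+02 -1.15060e+01  1.94000e-01 -1.00000e-03  8.10000e-02] 361.5625
```

The outline fits best at z ≈ 115 with no end-to-end tilt, and this agrees with the contact height (TCP 132 = 115 + the 17 mm measured at the grasp). Hand in.

```bash
python3 -c "
from rig import ctrl
print(ctrl.finish_job())"
```

```text
the job is handed in; nothing more can be done
None
```

I handed the job in at about 34 s with the purple tube cap up in the yellow cup and the blue cover set over both pins onto the rack's shoulders; the cover's final seating was checked by contact height and a rough outline fit only (no pictures left), and the hand-in returned no verdict.

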